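# Close the tea-light tub and stack it

## Robot

A 6-joint arm with a two-finger parallel gripper is mounted at the origin on a cart in front of the work surface, level with it; the furniture and walls round the work are solid. World frame = base frame: x ahead of the robot, y to its left, z up, the work surface at z = 0. Lengths are in mm, angles in rad, forces in N, time in s.
With the tool pointing down it reaches from about 275 to 825 mm from the base axis. Payload 5.2 kg.
Tool frame: the origin (TCP) lies at the very end of the fingers, on their centre line; the grasp point (between the pads) lies 19 mm behind it; z points along the fingers, y is the line along which they close (so a half turn about z gives the same grasp; the last joint's range is limited). The gripper opens to 93 mm and grips with 3 to 60 N. Pads are 15 mm wide; open, the fingers measure 128 mm over their backs; the gripper's body (75 mm by 188 mm) begins 65 mm behind the grasp point.
Start: joints at [0.957, 0.259, 1.535, -0, 1.348, -0.203], TCP at [219.618, 504.255, 218.653] pointing down, gripper open.
Joint ranges: [-3.14, 3.14], [-0.91, 2.08], [0.19, 2.58], [-1.22, 4.36], [0.22, 2.71], [-3.12, 3.12]. Speed limits (rad/s): [2.57, 2.57, 3.14, 3.14, 3.14, 3.14].

## Interface

Orientations are given as a 3x3 rotation matrix whose columns are the frame's x, y, z axes.
In Python, from plant import status, optics, order gives the robot as it stands.
- The arm moves only by the tool move_arm, never from a script. Its argument "deltas" is a list of rows, each a list of 4 numbers: the shift along the tool's x, y, z as a fraction of full scale, then the turn about the tool's z as a fraction of full scale. In form: [[tx, ty, tz, spin], ...]. A call has 1 to 10 rows; each row is the pose to reach, as a shift and turn from the pose commanded when the call began, along the tool's axes at that moment, turning the shorter way round; what a row does not reach only later rows make up. Full scale, the value 1, is 0.15 m for a shift and pi rad for a turn. A row lasts 1/8 s, in which the tool goes at most 62.5 mm and 10.7 degrees, less where a joint would pass 70% of its speed; a pose out of reach is approached as far as the arm can. A call with a number of a shift or a turn outside -1 to 1 is refused whole. A call with a gripper value outside its range is refused whole. "grip" is the gripper command: -1 is fully open, 1 is shut, values between are in proportion, set as the call begins (left out, the last holds). The fingers move at their own pace and stop on an object; "newtons" is the grip in N (left out, the last holds). Time passes only in rows, so rows that repeat a pose let the fingers close. It gives the time, the measured TCP pose, the force, the opening and the grip force at its end, in the units of the state.
- status.read_state(): the state, without advancing time (a new reading comes with each control period).
- optics.grab_frame(name): name is "scene" or "top"; returns the picture (420x560x3 uint8, blue, green, red); there is no depth.
- optics.get_calibration(name): a dict with "fx", "fy", "cx", "cy" (pixels), "T" (4x4, takes a point from camera to world coordinates). Camera axes: x right, y up, looking along -z (the intrinsics and any distortion apply to the point x, -y, -z); pixel columns grow to the right and rows downward; lengths in mm; the calibration is good to about 2 mm. A picture is of the moment at which its call begins. get_calibration takes no time and is no camera call.
- order.finish_job(): hands the job in; it is judged then, once.
The state is a dict: "t": time; "joint_pos": joint angles; "dq": joint speeds; "joint_torque": joint torques, N m; "tool_pos": TCP position; "orientation": TCP orientation; "contact_force": force on the tool from outside, world axes, zero at the start; "wrist_torque": the same for the moment, N m; "grip_width": opening from 0.0 (shut) to 1.0 (fully open); "grip_force": force on a finger pad.
Only numpy, scipy, OpenCV 4.12 (cv2) and the standard library are available. Lean on these libraries where they do the work, as an engineer would, in place of code of your own. Each camera call takes 0.05 s, during which the arm holds its last target. There are 200 camera calls.

## Task

Put the loose blue lid on the open tub of tea lights, let go of it, and then stack the closed tub on the other tub that has a blue lid, lined up so that all four of its feet sit down in the recesses of that lid. Set it down gently rather than dropping it, keep the tea lights and the lid in place, and leave the yellow-lidded tub where it stands.

Things in the scene. Friction and masses are not known exactly. Their poses are not given: they have to be found in the camera images.
- open_tub: Open white tub, 90 mm long (x), 60 wide (y), rim 62 mm high, about 0.15 kg, two loose tea lights inside. Four corner feet: 10 mm diameter, 16 tall, tapered tips, at x +-33, y +-17 mm. Flat grip panels on the long sides (44 mm long about x = 0, 26 to 52 mm high) make it 66 mm wide: pinch it there across y. Origin: centre, level with the feet's undersides; z up.
- open_tub_rim (a point): Centre of the open tub's mouth at rim height, 62 mm above its origin; axes as the tub's. Mouth 84 (x) x 54 (y) mm, walls 3 mm, inner floor 43 mm below. The lid fits either way round.
- loose_lid: Loose blue lid lying right way up on the worktop, 50 g. Plug below, 80 x 50 x 6 mm with a narrower step at its foot, 2 mm play all round in the tub's mouth; plate 90 (x) x 58 (y) mm, z 6 to 15 mm, four recesses in its top. Origin: centre of the plug's underside, z up. Closed, the plate rests loose on the rim, held by its weight, lid origin 56 mm above the tub's origin.
- lid_bar (a point): Centre of the loose lid's raised grip bar, 19 mm above that lid's origin. Bar 44 mm long (x), 12 wide (y), 8 tall, from 15 to 23 mm above the lid's origin. With the tub closed its top is 79 mm above the tub's origin.
- blue_tub: Closed tub to stack on: a tub like the open one (same body, feet and grip panels) with a blue lid clipped on firmly; about 0.45 kg, free to slide. Plate top 71 mm, top of the lid's bar 79 mm high. Origin: centre, level with the feet's undersides; x along its length, z up.
- blue_tub_top (a point): Centre of the blue tub's lid at the plate's top, 71 mm above its origin; axes as the tub's. Four square recesses, 14 x 14 mm, 6 deep, at x +-33, y +-17 mm, take the feet of a tub above with 2 mm play all round, either way round. A tub fully seated has its origin 6 mm below this point and clears the bar by 2 mm.
- yellow_tub: A closed tub of the same make and size with a yellow lid: not part of the job. Origin: centre, level with the undersides of its feet.
- tea_light_0: Tea light, 38 mm diameter, 18 mm tall, loose in the open tub. Origin: centre of its underside.
- tea_light_1: The other tea light, likewise.

How it is judged (in metres and radians):
On the way, in this order (a step that is already met when the one before it is completed fails the run):
1. the loose lid sits fully down on the open tub, let go, while the tub stands on the worktop (z of loose_lid in the frame of open_tub between 0.053 and 0.059 m and horizontal distance between loose_lid and open_tub below 0.005 m and angle between the x axis of loose_lid and the x axis of open_tub, either way round below 0.12 rad and angle between loose_lid's own z axis and vertical below 0.05 rad and contact force between the fingers and loose_lid below 0.3 N and height (world z) of open_tub below 0.02 m), for 0.2 s.
2. the closed tub stands on the blue-lidded tub with its feet down in the recesses (horizontal distance between open_tub and blue_tub_top below 0.004 m and z of open_tub in the frame of blue_tub_top between -0.009 and -0.0035 m and angle between the x axis of open_tub and the x axis of blue_tub, either way round below 0.15 rad and angle between each of open_tub, blue_tub, loose_lid's own z axis and vertical below 0.05 rad and height (world z) of blue_tub below 0.006 m and z of loose_lid in the frame of open_tub between 0.053 and 0.059 m and horizontal distance between loose_lid and open_tub below 0.005 m and angle between the x axis of loose_lid and the x axis of open_tub, either way round below 0.12 rad), for 0.2 s.
At the end, for the whole second after the job is handed in: Tub level on the standing blue tub: within 4 mm of its lid's centre, 0.15 rad of its long axis, sunk 3.5 to 9 mm below its lid's top; lid fully down (origin 53 to 59 mm above the tub's, within 5 mm, 0.12 rad, level to 0.05 rad); both tea lights inside (55 mm from the mouth); released, at rest (all of step 2 and distance between each of tea_light_0, tea_light_1 and open_tub_rim below 0.055 m and contact force between the fingers and loose_lid below 0.3 N and contact force between the fingers and open_tub below 0.3 N and linear speed of each of open_tub, loose_lid below 0.02 m/s); the robot touches nothing.
It fails at once if the yellow-lidded tub is moved by more than 2 cm (distance of yellow_tub from where it was at the start of the episode above 0.02 m).
It fails at once if the tub is dropped (falls faster than 0.6 m/s out of the grip, about 2 cm) (linear speed of open_tub above 0.6 m/s and contact force between the fingers and open_tub below 0.1 N).
It fails at once if the tub is tipped by more than 45 degrees (angle between open_tub's own z axis and vertical above 0.8 rad).
It also fails if it takes over 61 s, if anything falls off the work surface, if the arm or the gripper's body presses on something with over 40 N, if the wrist force passes 120 N, or if a joint passes its speed limit or range.

## Working session

There is one attempt and no reset: what is moved stays moved. The work goes in short steps, Python scripts to look and compute and a tool call to move; the robot and the scene stay as the last step left them, time stands still between calls to the robot, and variables do not carry over. Pictures are saved under pics/ and viewed, at most 10 in all, crops included, and the job is handed in when it is done.

Besides the shell and the picture viewer there is one more tool, called after "Call:" in YAML: its name, and indented under it one key for each argument. move_arm: Moves the arm, as the interface text tells. Its arguments: {"type":"object","properties":{"deltas":{"type":"array"},"grip":{"type":"number"},"newtons":{"type":"number"}},"required":["deltas"]}

```bash
mkdir -p pics; ls
python3 - <<'E'
from plant import status, optics
import cv2,numpy as np
np.set_printoptions(precision=3,suppress=True)
for n in("scene","top"):
    cv2.imwrite(f"pics/{n}0.png",optics.grab_frame(n)); c=optics.get_calibration(n);print(n,c)
s=status.read_state();print(s)
E
```

```text
pics
scene {'fx': 382.63589600087005, 'fy': 382.63589600087005, 'cx': 282.78251208952156, 'cy': 209.736918818291, 'T': array([[   0.663,    0.508,   -0.55 ,   93.601],
       [  -0.749,    0.446,   -0.49 , -396.989],
       [  -0.003,    0.737,    0.676,  671.98 ],
       [   0.   ,    0.   ,    0.   ,    1.   ]])}
top {'fx': 503.50225869575735, 'fy': 503.50225869575735, 'cx': 277.2602535786702, 'cy': 214.88323215033944, 'T': array([[   0.008,    0.992,   -0.125,  379.867],
       [  -1.   ,    0.009,    0.01 ,    0.588],
       [   0.012,    0.125,    0.992, 1394.506],
       [   0.   ,    0.   ,    0.   ,    1.   ]])}
{'t': 0.1, 'joint_pos': array([ 0.957,  0.259,  1.536,  0.   ,  1.348, -0.203]), 'dq': array([-0.   , -0.002, -0.003,  0.001,  0.001,  0.001]), 'joint_torque': array([  0.003, -43.821, -28.464,   0.072,   0.036,  -0.   ]), 'tool_pos': array([219.322, 503.851, 217.9  ]), 'orientation': array([[-0.917,  0.399, -0.001],
       [ 0.399,  0.917, -0.001],
       [ 0.   , -0.002, -1.   ]]), 'contact_force': array([-0.47 , -0.335, -1.475]), 'wrist_torque': array([ 0.035, -0.035, -0.02 ]), 'grip_force': 0.0, 'grip_width': 0.9999956404661392}
```

View pics/top0.png

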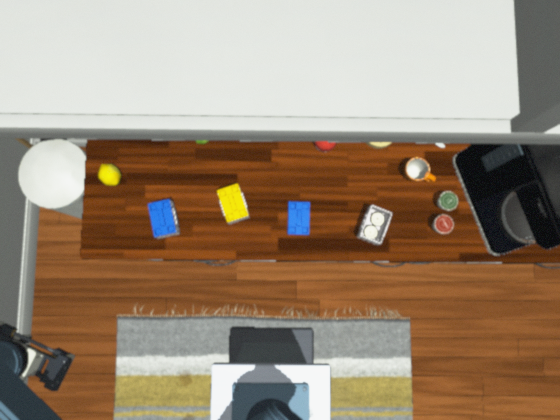

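View pics/scene0.png

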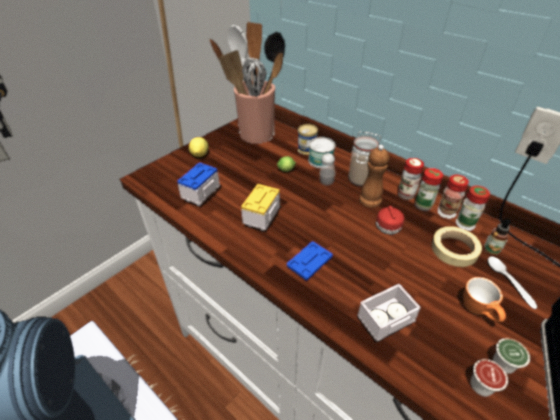

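The top view shows the blue tub at (163,219), the yellow tub at (233,203), the loose lid at (299,218) and the open tub at (375,225). The scene view agrees. Next I'll measure them.

```bash
cat > h.py <<'E'
import cv2,numpy as np
from plant import status, optics
np.set_printoptions(precision=2,suppress=True)
def ray(n,uv):
    c=optics.get_calibration(n);T=np.array(c["T"])
    d=np.array([(uv[0]-c["cx"])/c["fx"],-(uv[1]-c["cy"])/c["fy"],-1.])
    return T[:3,3],T[:3,:3]@d
def cast(n,uv,z):
    o,d=ray(n,uv);return o+d*(z-o[2])/d[2]
def tri(a,b):
    (o1,d1),(o2,d2)=ray("scene",a),ray("top",b)
    t=np.linalg.lstsq(np.c_[d1,-d2],o2-o1,rcond=None)[0]
    p,q=o1+t[0]*d1,o2+t[1]*d2
    return (p+q)/2,np.linalg.norm(p-q)
def blobs(im,kind,box=None,amin=60):
    h=cv2.cvtColor(im,cv2.COLOR_BGR2HSV)
    lo,hi={"blue":((105,150,60),(130,255,255)),"yellow":((22,150,90),(35,255,255)),"white":((0,0,120),(180,70,255))}[kind]
    m=cv2.inRange(h,lo,hi)
    if box: k=np.zeros_like(m);k[box[1]:box[3],box[0]:box[2]]=1;m*=k
    cs=[cv2.convexHull(c) for c in cv2.findContours(m,cv2.RETR_EXTERNAL,cv2.CHAIN_APPROX_NONE)[0] if cv2.contourArea(c)>amin]
    out=[]
    for c in cs:
        M=cv2.moments(c);out.append((np.array([M["m10"]/M["m00"],M["m01"]/M["m00"]]),c))
    return sorted(out,key=lambda o:o[0][0])
def rect(n,c,z):
    p=np.array([cast(n,q[0],z)[:2] for q in c],np.float32)
    (x,y),(w,h),a=cv2.minAreaRect(p)
    if w<h:a+=90;w,h=h,w
    return np.array([x,y]),(w,h),(a+90)%180-90
def go(x,y,z,yaw_deg):
    "tool-frame shift and spin for TCP target; yaw = direction of tool x axis, mod 180"
    s=status.read_state();R=s["orientation"]
    d=R.T@(np.array([x,y,z])-s["tool_pos"])
    yaw=np.degrees(np.arctan2(R[1,0],R[0,0]));e=(yaw_deg-yaw+90)%180-90
    print("tcp",s["tool_pos"],"yaw",yaw,"frac",np.round(d/150,4),"spin",np.round(-e/180,4),"j6",s["joint_pos"][5],"t",s["t"])
E
python3 - <<'E'
from h import *
t=optics.grab_frame("top");s=optics.grab_frame("scene")
bt=blobs(t,"blue",(90,140,440,258));bs=blobs(s,"blue",(120,100,450,340))
yt=blobs(t,"yellow",(200,140,440,258));wt=blobs(t,"white",(340,195,400,250));ws=blobs(s,"white",(350,280,425,340))
for nm,L,n,z in(("blue",bt,"top",(66.5,10.5)),("blue",bs,"scene",(66.5,10.5)),("yel",yt,"top",(66.5,)),("w",wt,"top",(39,)),("w",ws,"scene",(39,))):
    for (c,k),zz in zip(L,z): print(nm,n,c,cast(n,c,zz),rect(n,k,zz))
for a,b in ((bs[0],bt[0]),(bs[1],bt[1]),(ws[0],wt[0])):print(tri(a[0],b[0]))
a=cv2.resize(t[180:260,340:420],(480,480),interpolation=cv2.INTER_CUBIC)
cv2.imwrite("pics/a.png",a)
E
```

```text
blue top [161.49 217.43] [537.15 293.3   66.5 ] (array([537.2 , 293.53]), (91.1314926147461, 57.558563232421875), 12.673351287841797)
blue top [298.35 217.62] [546.84 -72.49  10.5 ] (array([546.05, -73.01]), (89.30386352539062, 58.41579818725586), 0.30956894159317017)
blue scene [197.04 175.52] [538.28 296.63  66.5 ] (array([539.42, 297.41]), (94.62238311767578, 61.55255889892578), 13.764129638671875)
blue scene [309.03 260.08] [546.32 -71.75  10.5 ] (array([548.17, -70.91]), (94.76437377929688, 61.363948822021484), -0.965667724609375)
yel top [231.81 202.1 ] [580.06 107.96  66.5 ] (array([580.34, 108.12]), (94.51190185546875, 61.14535140991211), 18.35824203491211)
w top [375.13 224.42] [ 526.79 -279.45   39.  ] (array([ 527.28, -279.33]), (99.68988037109375, 71.04544830322266), -21.46063995361328)
w scene [388.22 311.18] [ 527.87 -276.85   39.  ] (array([ 530.87, -275.68]), (117.87960052490234, 81.63136291503906), -21.223312377929688)
(array([536.42, 292.88,  69.54]), np.float64(0.9037166990565297))
(array([546.5 , -72.16,  10.73]), np.float64(0.8799784736927655))
(array([ 525.97, -278.09,   42.54]), np.float64(1.4876167323677307))
```

View pics/a.png

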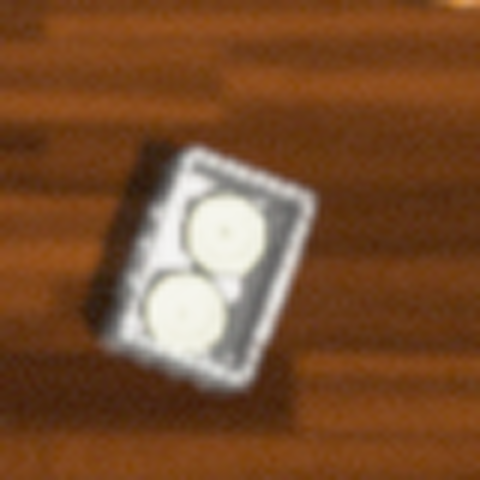

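Both views agree within about 2 mm. The blue tub is at (537,294), yaw 13°. The lid is at (546.5,-72.3), yaw 0°. The open tub is at about (527,-278), yaw -21°. I'll go to the lid first.

Run:
```python
from h import *
go(546.5,-72.3,150,0)
```

```text
tcp [219.41 503.99 218.12] yaw 156.46140423372054 frac [-3.53 -2.65  0.46] spin -0.1308 j6 -0.20277352568430804 t 0.2
```

Call:
move_arm:
  deltas:
    - [-0.3, -0.22, 0, 0]
    - [-0.6, -0.44, 0, 0]
    - [-0.88, -0.66, 0, 0]
    - [-0.88, -0.66, 0, 0]

```text
t: 0.7
tool_pos: [302.5, 358.3, 218.6]
orientation: [[-0.915, 0.404, 0.0], [0.404, 0.915, -0.001], [-0.001, -0.001, -1.0]]
contact_force: [-0.5, -0.6, 0.6]
grip_width: 1.0
grip_force: 0.0
```

Call:
move_arm:
  deltas:
    - [-0.3, -0.22, 0, 0]
    - [-0.6, -0.44, 0, 0]
    - [-0.88, -0.66, 0, 0]
    - [-0.88, -0.66, 0, 0]

```text
t: 1.2
tool_pos: [384.1, 215.6, 218.6]
orientation: [[-0.915, 0.404, 0.0], [0.404, 0.915, -0.0], [-0.0, -0.0, -1.0]]
contact_force: [-0.1, 0.8, -0.7]
grip_width: 0.999
grip_force: 0.0
```

Call:
move_arm:
  deltas:
    - [-0.3, -0.22, 0, 0]
    - [-0.6, -0.44, 0, 0]
    - [-0.88, -0.66, 0, 0]
    - [-0.88, -0.66, 0, 0]

```text
t: 1.7
tool_pos: [465.5, 72.9, 218.4]
orientation: [[-0.916, 0.402, 0.0], [0.402, 0.916, 0.0], [-0.0, 0.0, -1.0]]
contact_force: [-1.1, -0.2, 1.0]
grip_width: 1.002
grip_force: 0.0
```

Call:
move_arm:
  deltas:
    - [-0.3, -0.22, 0, -0.05]
    - [-0.6, -0.44, 0.2, -0.1]
    - [-0.88, -0.66, 0.4, -0.13]
    - [-0.88, -0.66, 0.4, -0.13]
    - [-0.88, -0.66, 0.4, -0.13]

```text
t: 2.33
tool_pos: [545.2, -67.2, 158.5]
orientation: [[-1.0, 0.002, -0.001], [0.002, 1.0, 0.002], [0.001, 0.002, -1.0]]
contact_force: [-0.1, 0.8, 1.2]
grip_width: 0.999
grip_force: 0.0
```

Run:
```python
from h import *
go(546.5,-72.3,50,0)
t=optics.grab_frame("top");s=optics.grab_frame("scene")
cv2.imwrite("pics/b.png",np.hstack([cv2.resize(t[150:270,240:360],(480,480)),cv2.resize(s[200:300,260:340],(300,375))[:480] if 0 else cv2.resize(s[170:310,240:333],(319,480))]))
```

```text
tcp [545.24 -67.16 158.47] yaw 179.89155308997007 frac [-0.01 -0.04  0.72] spin -0.0006 j6 -1.8956627103102388 t 2.325
```

View pics/b.png

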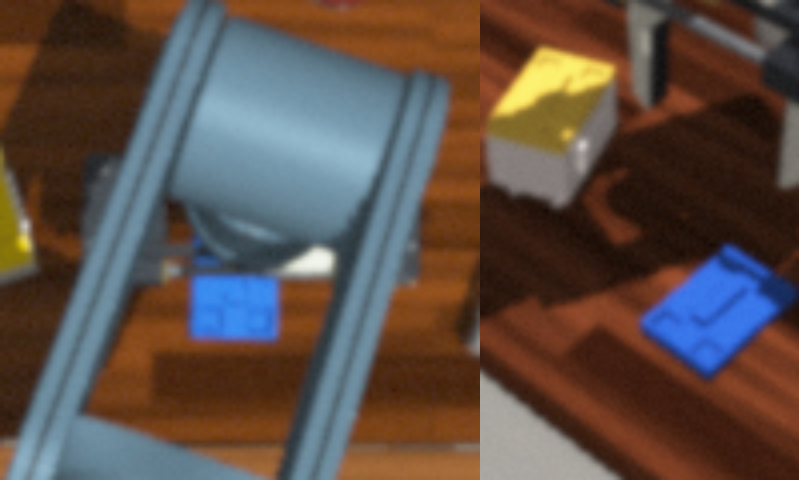

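The top view is occluded by the arm. The scene view shows the lid lying untouched between and below the fingers. I'll go down to the bar and grip it.

Call:
move_arm:
  deltas:
    - [-0.01, -0.035, 0.3, 0]
    - [-0.01, -0.035, 0.6, 0]
    - [-0.01, -0.035, 0.85, 0]
    - [-0.01, -0.035, 0.9, 0]
    - [-0.01, -0.035, 0.938, 0]
    - [-0.01, -0.035, 0.938, 0]

```text
t: 3.18
tool_pos: [548.1, -74.8, 19.4]
orientation: [[-1.0, 0.002, 0.002], [0.002, 1.0, -0.001], [-0.002, -0.001, -1.0]]
contact_force: [-0.4, 0.5, 0.1]
grip_width: 1.002
grip_force: 0.0
```

Call:
move_arm:
  deltas:
    - [0, 0, 0, 0]
    - [0, 0, 0, 0]
    - [0, 0, 0, 0]
    - [0, 0, 0, 0]
    - [0, 0, 0, 0]
    - [0, 0, 0, 0]
    - [0, 0, 0, 0]
    - [0, 0, 0, 0]
  grip: 0.8
  newtons: 15

```text
t: 4.18
tool_pos: [547.0, -74.9, 17.9]
orientation: [[-1.0, 0.002, -0.0], [0.002, 1.0, 0.0], [0.0, 0.0, -1.0]]
contact_force: [0.1, -0.5, -0.5]
grip_width: 0.188
grip_force: 0.0
```

Call:
move_arm:
  deltas:
    - [0, 0, 0, 0]
    - [0, 0, 0, 0]
    - [0, 0, 0, 0]
    - [0, 0, 0, 0]
  grip: 1

```text
t: 4.68
tool_pos: [547.0, -74.9, 18.0]
orientation: [[-1.0, 0.002, -0.0], [0.002, 1.0, -0.0], [0.0, -0.0, -1.0]]
contact_force: [0.2, 0.7, -0.1]
grip_width: 0.128
grip_force: 15.0
```

Call:
move_arm:
  deltas:
    - [0, 0, -0.2, 0]
    - [0, 0, -0.4, 0]
    - [0, 0, -0.7, 0]
    - [0, 0, -0.93, 0]
    - [0, 0, -0.93, 0]
    - [0, 0, -0.93, 0]

```text
t: 5.42
tool_pos: [546.4, -74.7, 156.6]
orientation: [[-1.0, 0.002, -0.001], [0.002, 1.0, 0.0], [0.001, 0.0, -1.0]]
contact_force: [-0.4, 0.6, -0.8]
grip_width: 0.125
grip_force: 15.0
```

Run:
```python
from h import *
go(527,-278.5,158,-21.3)
s=optics.grab_frame("scene")
cv2.imwrite("pics/c.png",s[130:360,200:500])
for c,k in blobs(s,"blue",(240,100,450,340)):print(c,rect("scene",k,150),cast("scene",c,150))
```

```text
tcp [546.36 -74.7  156.56] yaw 179.86246740053465 frac [ 0.13 -1.36 -0.01] spin 0.1176 j6 -1.9065256641983535 t 5.425
[311.4 218. ] (array([545.55, -72.42]), (94.81774139404297, 65.09439849853516), 0.02287597768008709) [537.9  -76.82 150.  ]
```

View pics/c.png

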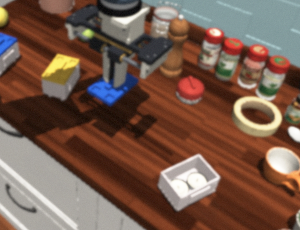

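The lid is held level. The tub's rim corners are visible in the scene crop at about (190,155), (219,177) and (159,180). I'll refine the tub's position from the rim and move over it.

Run:
```python
from h import *
L=[]
for u,v in((190,148),(316,195),(245,390),(105,345)):
    p=cast("top",((u+.5)/6-.5+340,(v+.5)/6-.5+180),62)[:2];L.append(p);print(p)
L=np.array(L);print("centre",L.mean(0)); 
for a,b in((0,3),(1,2),(0,1),(3,2)):d=L[a]-L[b];print(np.hypot(*d),np.degrees(np.arctan2(d[1],d[0])))
s=optics.grab_frame("scene")
cv2.imwrite("pics/d.png",cv2.resize(s[275:345,345:430],(680,560),interpolation=cv2.INTER_CUBIC))
```

```text
[ 578.56 -265.15]
[ 557.92 -321.16]
[ 470.6  -287.89]
[ 490.   -226.07]
centre [ 524.27 -275.07]
96.80364830151477 -23.809135293237613
93.4455746743301 -20.859562957583343
59.68845741501994 69.76878587790735
64.78265514949803 72.57798643480423
```

View pics/d.png

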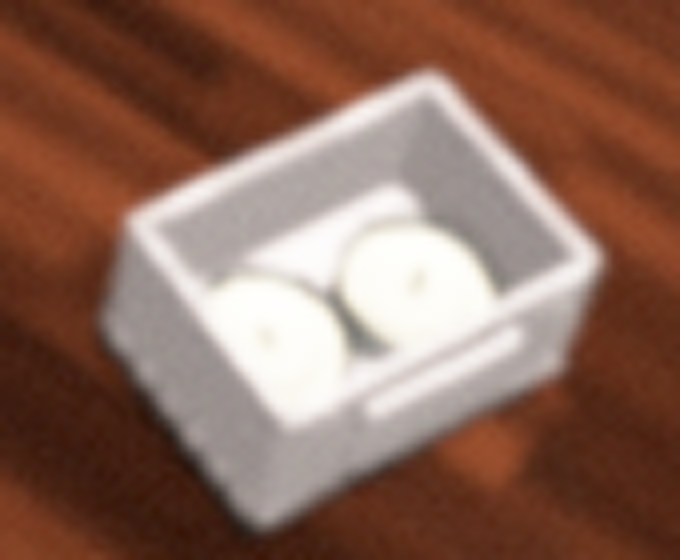

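Call:
move_arm:
  deltas:
    - [0, -0.3, 0, 0.04]
    - [0, -0.6, 0, 0.08]
    - [0, -0.9, 0, 0.118]
    - [0, -0.9, 0, 0.118]
    - [0, -0.9, 0, 0.118]

```text
t: 6.15
tool_pos: [546.0, -209.2, 156.1]
orientation: [[-0.931, 0.364, -0.002], [0.364, 0.931, 0.002], [0.003, 0.001, -1.0]]
contact_force: [0.7, 0.4, -0.7]
grip_width: 0.129
grip_force: 15.0
```

The rim's outer corners in the scene crop are at (430,70), (604,258), (288,430) and (130,215), all clear.

Run:
```python
from h import *
L=np.array([cast("scene",((u+.5)/8-.5+345,(v+.5)/8-.5+275),62)[:2] for u,v in((430,70),(604,258),(288,430),(130,215))])
print(L,L.mean(0))
for a,b in((1,2),(0,3),(0,1),(3,2)):d=L[a]-L[b];print(np.hypot(*d),np.degrees(np.arctan2(d[1],d[0])))
go(526.5,-276.5,158,-21.5)
```

```text
[[ 580.08 -264.16]
 [ 559.06 -320.54]
 [ 472.61 -288.79]
 [ 496.74 -232.17]] [ 527.12 -276.41]
92.0887102207581 -20.16760319570962
89.27130444707505 -20.999979644827278
60.168196051944356 69.54726720937211
61.54376657312548 66.92068043091164
tcp [ 545.96 -209.2   156.1 ] yaw 158.638652178919 frac [-0.04 -0.47 -0.01] spin 0.0008 j6 -1.7550288226851278 t 6.15
```

Call:
move_arm:
  deltas:
    - [-0.03, -0.3, 0, 0]
    - [-0.04, -0.47, 0, 0]
    - [-0.04, -0.47, 0, 0]
    - [-0.04, -0.47, 0.2, 0]
    - [-0.04, -0.47, 0.4, 0]
    - [-0.04, -0.47, 0.42, 0]
    - [-0.04, -0.47, 0.42, 0]
    - [-0.04, -0.47, 0.42, 0]

```text
t: 7.15
tool_pos: [527.6, -277.8, 95.9]
orientation: [[-0.931, 0.364, 0.002], [0.364, 0.931, -0.001], [-0.002, -0.001, -1.0]]
contact_force: [-0.5, 0.1, -0.6]
grip_width: 0.125
grip_force: 15.0
```

Run:
```python
from h import *
go(527,-277,84,-21)
s=optics.grab_frame("scene")
cv2.imwrite("pics/e.png",cv2.resize(s[265:340,345:430],(680,600),interpolation=cv2.INTER_CUBIC))
```

```text
tcp [ 527.61 -277.79   95.92] yaw 158.6639709631626 frac [0.01 0.   0.08] spin -0.0019 j6 -1.8700882262895469 t 7.15
```

View pics/e.png

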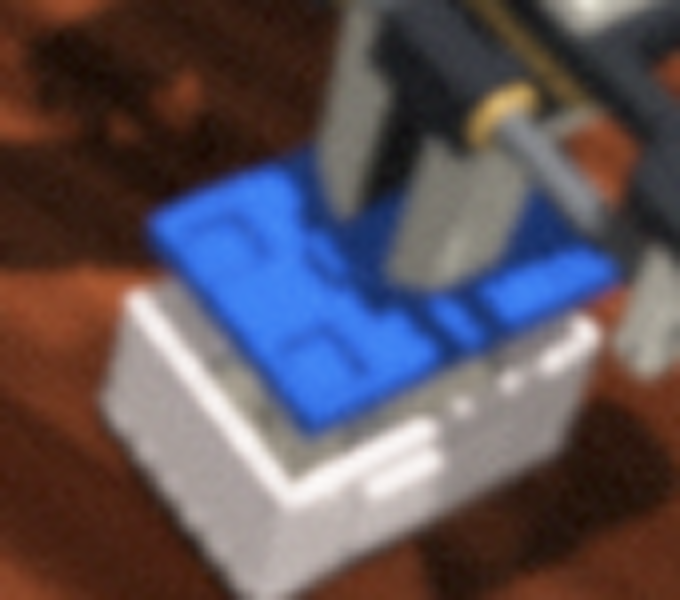

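Lid plate corners in the crop: left (150,212) on the top edge, front (312,436) on the lower edge, right (622,272). Rim corners: (130,295), (288,508) and (602,336).

Run:
```python
from h import *
f=lambda u,v,z:cast("scene",((u+.5)/8-.5+345,(v+.5)/8-.5+265),z)[:2]
P=np.array([f(148,214,92.9),f(150,240,83.9),f(312,437,83.9),f(310,415,92.9),f(622,262,92.9),f(622,280,83.9)])
Q=np.array([f(130,293,62),f(288,508,62),f(603,337,62)])
a=np.radians(-21);c=np.array([[np.cos(a),np.sin(a)],[-np.sin(a),np.cos(a)]])
print((P-[527.6,-277.8])@c.T);print((Q-[527.6,-277.8])@c.T)
for p in(P[[1,2]],P[[2,5]],Q[[0,1]],Q[[1,2]]):
    d=p[1]-p[0];print(np.hypot(*d),np.degrees(np.arctan2(d[1],d[0])))
```

```text
[[-44.8   32.16]
 [-43.73  30.77]
 [-43.13 -26.9 ]
 [-45.02 -26.13]
 [ 41.32 -27.49]
 [ 44.23 -27.45]]
[[-44.84  31.99]
 [-47.09 -29.57]
 [ 44.66 -28.31]]
57.66963410478408 -110.40262859852211
87.36116186881941 -21.360493344470804
61.602923324329225 -113.09585504958402
91.7633573607086 -20.213624696093444
```

The lid is aligned with the tub to about 0.5 mm. Seating it.

Call:
move_arm:
  deltas:
    - [0, 0, 0.04, 0]
    - [0, 0, 0.07, 0]
    - [0, 0, 0.09, 0]
    - [0, 0, 0.11, 0]
    - [0, 0, 0.125, 0]
    - [0, 0, 0.135, 0]
    - [0, 0, 0.143, 0]
    - [0, 0, 0.143, 0]

```text
t: 8.2
tool_pos: [526.7, -277.8, 73.9]
orientation: [[-0.931, 0.364, 0.0], [0.364, 0.931, -0.0], [-0.001, -0.0, -1.0]]
contact_force: [-1.5, 1.1, 5.7]
grip_width: 0.124
grip_force: 15.0
```

Call:
move_arm:
  deltas:
    - [0, 0, 0, 0]
    - [0, 0, 0, 0]
    - [0, 0, 0, 0]
    - [0, 0, 0, 0]
    - [0, 0, 0, 0]
  grip: -1

```text
t: 8.82
tool_pos: [526.6, -277.7, 72.9]
orientation: [[-0.931, 0.364, -0.0], [0.364, 0.931, 0.0], [0.0, 0.0, -1.0]]
contact_force: [-0.4, -0.4, 0.2]
grip_width: 0.613
grip_force: 0.0
```

Call:
move_arm:
  deltas:
    - [0, 0, 0, 0]
    - [0, 0, 0, 0]
    - [0, 0, 0, 0]
    - [0, 0, 0, 0]
    - [0, 0, 0, 0]

```text
t: 9.45
tool_pos: [526.6, -277.8, 73.0]
orientation: [[-0.931, 0.365, 0.0], [0.365, 0.931, -0.0], [-0.0, -0.0, -1.0]]
contact_force: [0.2, -0.8, 0.7]
grip_width: 1.0
grip_force: 0.0
```

Run:
```python
from h import *
go(526.7,-277.8,20,-21)
s=optics.grab_frame("scene")
cv2.imwrite("pics/f.png",cv2.resize(s[265:340,345:430],(680,600),interpolation=cv2.INTER_CUBIC))
```

```text
tcp [ 526.6  -277.75   73.03] yaw 158.62117497406686 frac [-0.   -0.    0.35] spin -0.0021 j6 -1.8701998021204567 t 9.45
```

View pics/f.png

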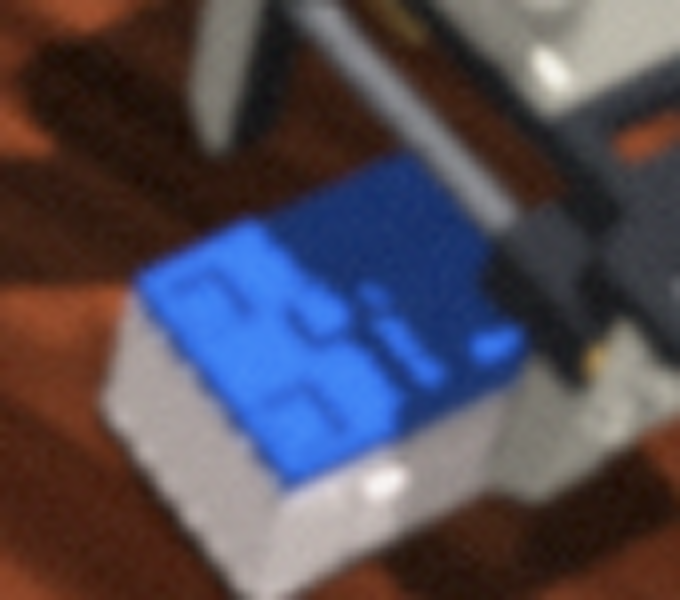

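The lid is flush on the tub and released. Now I'll lower and pinch the grip panels.

Call:
move_arm:
  deltas:
    - [0, 0, 0.12, 0]
    - [0, 0, 0.24, 0]
    - [0, 0, 0.32, 0]
    - [0, 0, 0.353, 0]
    - [0, 0, 0.353, 0]

```text
t: 10.12
tool_pos: [526.5, -277.7, 19.7]
orientation: [[-0.931, 0.365, -0.001], [0.365, 0.931, 0.0], [0.001, 0.0, -1.0]]
contact_force: [1.0, -0.0, 0.3]
grip_width: 1.001
grip_force: 0.0
```

Call:
move_arm:
  deltas:
    - [0, 0, 0, 0]
    - [0, 0, 0, 0]
    - [0, 0, 0, 0]
    - [0, 0, 0, 0]
    - [0, 0, 0, 0]
    - [0, 0, 0, 0]
  grip: 0
  newtons: 20

```text
t: 10.88
tool_pos: [526.8, -277.8, 20.4]
orientation: [[-0.931, 0.364, 0.0], [0.364, 0.931, -0.0], [-0.001, -0.0, -1.0]]
contact_force: [0.1, -0.3, 4.6]
grip_width: 0.71
grip_force: 20.0
```

Call:
move_arm:
  deltas:
    - [0, 0, 0, 0]
    - [0, 0, 0, 0]
    - [0, 0, -0.08, 0]
    - [0, 0, -0.2, 0]
    - [0, 0, -0.4, 0]
    - [0, 0, -0.65, 0]
    - [0, 0, -0.9, 0]
    - [0, 0, -0.9, 0]
    - [0, 0, -0.9, 0]

```text
t: 12.0
tool_pos: [526.0, -277.3, 154.4]
orientation: [[-0.931, 0.364, -0.001], [0.364, 0.931, 0.001], [0.001, 0.0, -1.0]]
contact_force: [-0.1, 0.1, -3.4]
grip_width: 0.708
grip_force: 20.0
```

Run:
```python
from h import *
go(537,292,155,13.2)
t=optics.grab_frame("top");s=optics.grab_frame("scene")
for n,im,b in(("top",t,(90,140,215,258)),("scene",s,(120,100,240,240))):
  for c,k in blobs(im,"blue",b):print(n,c,cast(n,c,66.5),rect(n,k,66.5))
cv2.imwrite("pics/g.png",np.hstack([cv2.resize(s[150:215,170:230],(400,433),interpolation=cv2.INTER_CUBIC),cv2.resize(t[185:250,135:195],(400,433),interpolation=cv2.INTER_CUBIC)]))
```

```text
tcp [ 525.99 -277.28  154.39] yaw 158.62356934567504 frac [ 1.31  3.56 -0.  ] spin -0.1921 j6 -1.8702436374469267 t 12.0
top [161.45 217.47] [537.06 293.4   66.5 ] (array([537.35, 293.63]), (91.1226806640625, 57.288185119628906), 13.090723991394043)
scene [197.07 175.56] [538.21 296.43  66.5 ] (array([539.52, 297.52]), (94.6212158203125, 60.925498962402344), 13.45901870727539)
```

View pics/g.png

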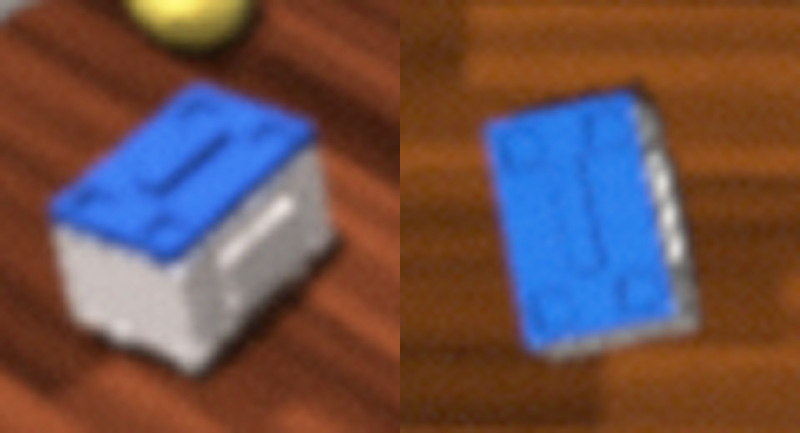

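The tub is lifted with its lid on. The target blue tub is clear in both views, at about (537.5,294.7) after bias correction. I'll carry the tub over at height.

Call:
move_arm:
  deltas:
    - [0.05, 0.14, 0, 0]
    - [0.13, 0.36, 0, 0]
    - [0.22, 0.6, 0, 0]
    - [0.31, 0.84, 0, 0]
    - [0.33, 0.89, 0, 0]

```text
t: 12.72
tool_pos: [528.1, -131.5, 154.2]
orientation: [[-0.932, 0.362, -0.002], [0.362, 0.932, 0.002], [0.003, 0.001, -1.0]]
contact_force: [0.3, 0.6, -2.6]
grip_width: 0.705
grip_force: 20.0
```

Call:
move_arm:
  deltas:
    - [0.09, 0.25, 0, 0]
    - [0.18, 0.48, 0, 0]
    - [0.27, 0.72, 0, 0]
    - [0.33, 0.89, 0, 0]

```text
t: 13.22
tool_pos: [531.1, 8.8, 154.5]
orientation: [[-0.931, 0.364, -0.001], [0.364, 0.931, 0.0], [0.001, -0.0, -1.0]]
contact_force: [-0.5, 0.8, -3.7]
grip_width: 0.708
grip_force: 20.0
```

Call:
move_arm:
  deltas:
    - [0.09, 0.25, 0, -0.04]
    - [0.18, 0.48, 0, -0.08]
    - [0.27, 0.72, 0, -0.12]
    - [0.33, 0.89, 0, -0.16]
    - [0.33, 0.89, 0, -0.193]
    - [0.33, 0.89, 0, -0.193]
    - [0.33, 0.89, 0, -0.193]

```text
t: 14.1
tool_pos: [534.1, 149.1, 154.7]
orientation: [[-0.973, -0.229, -0.001], [-0.229, 0.973, -0.0], [0.001, 0.0, -1.0]]
contact_force: [0.3, -0.3, -3.3]
grip_width: 0.71
grip_force: 20.0
```

Run:
```python
from h import *
go(537.5,294.7,155,13.3)
```

```text
tcp [534.11 149.07 154.73] yaw -166.77832132890296 frac [-0.24  0.94 -0.  ] spin -0.0004 j6 -1.7304594329299636 t 14.1
```

Call:
move_arm:
  deltas:
    - [-0.06, 0.25, 0, 0]
    - [-0.12, 0.5, 0, 0]
    - [-0.18, 0.75, 0, 0]
    - [-0.24, 0.935, 0, 0]
    - [-0.24, 0.935, 0, 0]
    - [-0.24, 0.935, 0.1, 0]
    - [-0.24, 0.935, 0.2, 0]
    - [-0.24, 0.935, 0.3, 0]
    - [-0.24, 0.935, 0.33, 0]
    - [-0.24, 0.935, 0.33, 0]

```text
t: 15.35
tool_pos: [536.8, 293.8, 105.0]
orientation: [[-0.973, -0.231, -0.001], [-0.231, 0.973, -0.0], [0.001, -0.0, -1.0]]
contact_force: [0.1, 0.6, -2.7]
grip_width: 0.707
grip_force: 20.0
```

Run:
```python
from h import *
go(537.5,294.7,105,13.3)
s=optics.grab_frame("scene")
cv2.imwrite("pics/i.png",cv2.resize(s[135:215,160:240],(600,600),interpolation=cv2.INTER_CUBIC))
```

```text
tcp [536.77 293.79 105.02] yaw -166.66102362351864 frac [-0.01  0.    0.  ] spin 0.0002 j6 -1.4848807541080264 t 15.35
```

View pics/i.png

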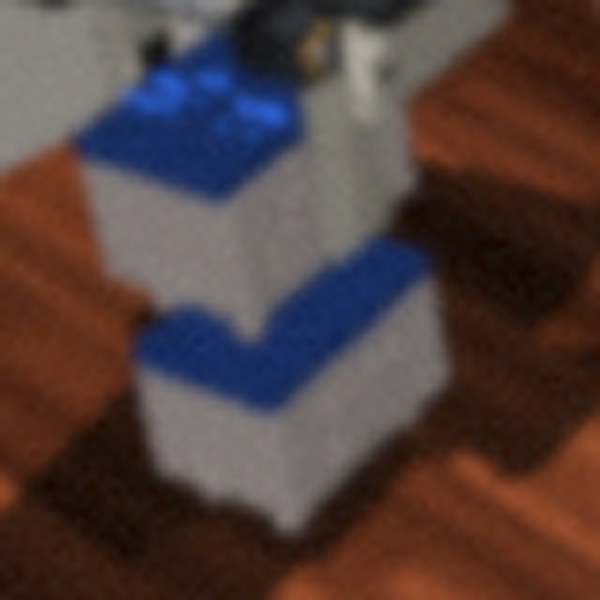

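Held lid corners in the crop: left (77,145), front (216,200). Target lid: left (135,352), front (270,412), right (437,265). Comparing these in the tub frame.

Run:
```python
from h import *
f=lambda u,v,z:cast("scene",((u+.5)/7.5-.5+160,(v+.5)/7.5-.5+135),z)[:2]
a=np.radians(13.3);c=np.array([[np.cos(a),np.sin(a)],[-np.sin(a),np.cos(a)]])
o=np.array([536.8,293.8]);zt=105-20.2
H=np.array([f(77,145,zt+66.5),f(217,201,zt+62),f(302,127,zt+71)]);B=np.array([f(135,352,66.5),f(270,413,62),f(437,265,66.5)])
print((H-o)@c.T);print((B-o)@c.T)
s=optics.grab_frame("scene")
for x,y,w,h in((160,135,240,215),):
    g=s[y:h,x:w];m=[(k,cc) for k,cc in [(k[0],k[1]) for k in blobs(s,"blue",(x,y,w,h),20)]]
    for k,q in m:
        q=cv2.approxPolyDP(q,1.2,True)[:,0];print("poly",q.tolist())
```

```text
[[-43.14  32.53]
 [-41.91 -21.86]
 [ -6.27 -29.59]]
[[-41.3   30.87]
 [-41.83 -25.93]
 [ 47.47 -31.15]]
poly [[199, 150], [188, 160], [171, 153], [180, 143], [188, 140], [198, 146]]
poly [[216, 169], [196, 188], [179, 182], [179, 180], [183, 177], [210, 167]]
```

```bash
cat > edge.py <<'E'
from h import *
st=status.read_state();o=st["tool_pos"][:2];zt=st["tool_pos"][2]-20.2
a=np.radians(13.3);c=np.array([[np.cos(a),np.sin(a)],[-np.sin(a),np.cos(a)]])
S=np.mean([optics.grab_frame("scene").astype(float) for _ in range(4)],0)
sat=(S.max(2)-S.min(2))/S.max(2)          # lid saturated, tub grey
blue=sat*(S[:,:,0]>S[:,:,2])
def low(u,r0,r1):
    v=blue[r0:r1,u]; i=max(j for j in range(len(v)-1) if v[j]>=.45>v[j+1])
    return r0+i+(v[i]-.45)/(v[i]-v[i+1])
def fit(n,us,r0,r1,z,ax):
    p=[]
    for u in us:
        try:p.append(c@(cast("scene",(u,low(u,r0,r1)),z)[:2]-o))
        except ValueError:pass
    p=np.array(p);k=np.polyfit(p[:,1-ax],p[:,ax],1);print(n,len(p),"pos",np.median(p[:,ax]),"at",p[:,1-ax].mean(),"slope deg",np.degrees(np.arctan(k[0])),"res",np.std(p[:,ax]-np.polyval(k,p[:,1-ax])))
fit("held short x",range(173,187),145,166,zt+62,0)
fit("blue short x",range(181,194),178,195,62,0)
fit("held long y",range(190,198),145,166,zt+62,1)
fit("blue long y",range(198,215),165,195,62,1)
E
python3 edge.py
```

```text
held short x 14 pos -41.12561991439598 at 5.9098781370400575 slope deg 0.4432622893968593 res 0.09480790971549061
blue short x 13 pos -41.35098600549911 at 1.8108386024108545 slope deg -0.2034332317663808 res 0.1506131118969693
held long y 8 pos -21.91013995453141 at -23.109630855861393 slope deg -0.06255552351474188 res 0.2579095513690073
blue long y 17 pos -25.517655264367963 at 2.000430269057518 slope deg 0.14364390881082878 res 0.22690316481399572
```

```bash
cat >> edge.py <<'E'
print("left vertical edges: perpendicular-to-view offset (tub frame dir)")
def left(r,u0,u1):
    v=sat[r,u0:u1]; i=next(j for j in range(len(v)-1) if v[j]>=.4>v[j+1])
    return u0+i+(v[i]-.4)/(v[i]-v[i+1])
def vert(n,rows,u0,u1,zc):
    out=[]
    for r in rows:
        C,d=ray("scene",(left(r,u0,u1),r));d=c@d[:2];p=c@(C[:2]-o)
        t=(-45-p[0])/d[0]; out.append(p[1]+t*d[1])  # y where the ray's plan line crosses x=-45
    print(n,np.array(out),"median",np.median(out))
vert("held",range(159,171),163,185,0)
vert("blue",range(187,197),170,192,0)
E
python3 edge.py | tail -6
```

```text
blue short x 13 pos -41.32479809203009 at 1.653109495803646 slope deg -0.4842625866586511 res 0.15820494274154293
held long y 8 pos -22.22340120127673 at -23.264038419989944 slope deg 0.2851115970209258 res 0.2987029471704633
blue long y 17 pos -25.617719170791403 at 2.1263547941041776 slope deg 0.08830709170600468 res 0.19941676928559163
left vertical edges: perpendicular-to-view offset (tub frame dir)
held [31.6  31.45 31.75 32.12 31.95 31.93 32.01 32.2  31.9  31.61 31.82 31.53] median 31.857177126434635
blue [33.03 33.27 33.81 33.82 33.16 33.28 33.75 34.3  34.12 33.67] median 33.7077402658054
```

```bash
cat >> edge.py <<'E'
print("short-side body bottom (x,y) at z=16 level")
def bottom(u,r0,r1):
    v=sat[r0:r1,u]
    i=next(j for j in range(len(v)-1) if v[j]<.4<=v[j+1]); return r0+i+(.4-v[i])/(v[i+1]-v[i])
for n,us,r0,z in(("held",range(173,193),164,zt+16),("blue",range(180,200),193,16)):
    P=np.array([c@(cast("scene",(u,bottom(u,r0,r0+20)),z)[:2]-o) for u in us]);print(n);print(P.T)
print("right vertical edge blue / front corner n/a")
print((sat[172:184:2,170:200:2]*100).astype(int)); print((sat[194:208:2,176:204:2]*100).astype(int))
E
python3 edge.py | sed -n '/short-side/,$p'
```

```text
short-side body bottom (x,y) at z=16 level
held
[[-36.59 -43.98 -45.38 -45.59 -45.37 -45.44 -46.54 -58.81 -56.12 -53.48
  -50.67 -47.89 -46.54 -46.52 -46.49 -46.28 -46.58 -48.43 -51.44 -51.67]
 [ 40.81  31.4   27.05  23.71  20.74  17.53  13.49   0.27  -0.61  -1.55
   -2.35  -3.19  -5.19  -8.27 -11.32 -14.23 -17.53 -22.06 -27.47 -30.68]]
blue
[[-47.97 -48.56 -48.77 -48.55 -48.67 -49.21 -51.16 -51.91 -51.59 -50.4
  -49.16 -48.23 -48.21 -48.21 -48.61 -49.27 -52.02 -52.59 -52.11 -50.58]
 [ 29.29  25.47  21.97  18.84  15.43  11.7    6.84   2.96  -0.05  -2.37
   -4.65  -7.17 -10.4  -13.64 -17.19 -20.93 -26.27 -29.91 -32.73 -34.75]]
right vertical edge blue / front corner n/a
[[71 70 57 39 24 10  6  7  7  7  7  7  6  6  2]
 [74 72 70 69 62 28  7  5  4  6  7  7  5  3 31]
 [73 71 72 72 71 38 17 50 41 22  5  7  4 32 68]
 [73 72 72 72 44 45 68 75 75 69 40  4 11 61 78]
 [71 74 74 66 40 72 75 76 77 76 68 47 56 73 76]
 [73 72 74 60 40 73 74 76 75 77 76 75 73 74 76]]
[[74 57 16  8  8  6  7  7  6  7  7  8  7  7]
 [69 63 21  9  6  7  8  7  7  7  7  7  7  7]
 [72 75 38 16 10  8  7  6  7  7  8  5  6  6]
 [67 68 68 61 42 18  9  9  8  7  6  7  6  9]
 [76 69 75 70 68 51 32 31 23 13  8  6  9 22]
 [70 78 72 64 67 69 69 68 63 45 17  8 13 49]
 [75 76 76 70 71 69 69 70 69 69 48 28 43 67]]
```

```bash
cat >> edge.py <<'E'
print("long-side body bottom")
for n,us,r0,z in(("held",range(194,206),160,zt+16),("blue",range(200,218),183,16)):
    P=[]
    for u in us:
        try:P.append(c@(cast("scene",(u,bottom(u,r0,r0+26)),z)[:2]-o))
        except StopIteration:pass
    print(n);print(np.array(P).T)
E
python3 edge.py | sed -n '/long-side/,$p'
```

```text
long-side body bottom
held
[[-48.21 -43.45 -36.3  -31.85 -27.38 -22.78 -18.96 -15.36 -11.76  -8.1
   -5.17  -2.98]
 [-34.01 -33.34 -30.84 -30.46 -30.08 -29.62 -29.77 -30.11 -30.46 -30.78
  -31.66 -33.11]]
blue
[[-47.56 -43.17 -37.74 -32.97 -28.55 -24.01 -19.5  -15.27 -10.56  -5.88
   -1.06   3.1    7.21  11.56  15.22  18.33  23.32  29.66]
 [-35.66 -35.52 -34.62 -34.23 -34.12 -33.95 -33.82 -33.91 -33.67 -33.46
  -33.18 -33.4  -33.67 -33.78 -34.41 -35.44 -35.15 -33.91]]
```

Estimates scatter around the current pose by about ±2 mm, which is within the tapered feet's play. I'll descend gently and feel for it.

Call:
move_arm:
  deltas:
    - [0, 0, 0.03, 0]
    - [0, 0, 0.06, 0]
    - [0, 0, 0.08, 0]
    - [0, 0, 0.09, 0]
    - [0, 0, 0.1, 0]
    - [0, 0, 0.105, 0]
    - [0, 0, 0.105, 0]

```text
t: 17.12
tool_pos: [536.9, 294.2, 89.8]
orientation: [[-0.973, -0.231, 0.0], [-0.231, 0.973, 0.0], [-0.0, 0.0, -1.0]]
contact_force: [0.7, 0.1, -2.7]
grip_width: 0.709
grip_force: 20.0
```

Call:
move_arm:
  deltas:
    - [0, 0, 0.008, 0]
    - [0, 0, 0.016, 0]
    - [0, 0, 0.02, 0]
    - [0, 0, 0.024, 0]
    - [0, 0, 0.024, 0]

```text
t: 17.75
tool_pos: [536.9, 294.1, 86.1]
orientation: [[-0.973, -0.231, -0.0], [-0.231, 0.973, -0.0], [0.0, -0.0, -1.0]]
contact_force: [0.3, 0.3, -2.3]
grip_width: 0.709
grip_force: 20.0
```

The feet are 5 mm down into the recesses with no side force. Now for the last millimetre.

Call:
move_arm:
  deltas:
    - [0, 0, 0.003, 0]
    - [0, 0, 0.006, 0]
    - [0, 0, 0.008, 0]
    - [0, 0, 0.008, 0]

```text
t: 18.25
tool_pos: [537.0, 294.1, 85.4]
orientation: [[-0.973, -0.231, 0.0], [-0.231, 0.973, 0.0], [-0.0, -0.0, -1.0]]
contact_force: [-1.7, -0.7, 2.1]
grip_width: 0.713
grip_force: 20.0
```

Call:
move_arm:
  deltas:
    - [0, 0, 0, 0]
    - [0, 0, 0, 0]
    - [0, 0, 0, 0]
    - [0, 0, 0, 0]
    - [0, 0, 0, 0]
  grip: -1

```text
t: 18.88
tool_pos: [537.0, 294.1, 85.0]
orientation: [[-0.973, -0.231, 0.0], [-0.231, 0.973, 0.0], [-0.0, 0.0, -1.0]]
contact_force: [-0.1, -0.1, 0.6]
grip_width: 0.998
grip_force: 0.0
```

Call:
move_arm:
  deltas:
    - [0, 0, -0.1, 0]
    - [0, 0, -0.3, 0]
    - [0, 0, -0.6, 0]
    - [0, 0, -0.9, 0]
    - [0, 0, -0.9, 0]
    - [0, 0, -0.9, 0]

```text
t: 19.62
tool_pos: [536.7, 294.0, 220.3]
orientation: [[-0.973, -0.231, 0.0], [-0.231, 0.973, 0.0], [-0.0, 0.0, -1.0]]
contact_force: [-0.3, 0.7, 0.4]
grip_width: 1.004
grip_force: 0.0
```

Run:
```python
from h import *
s=optics.grab_frame("scene")
for c,k in blobs(s,"blue",(120,60,260,260),40):print(c,rect("scene",k,65+66.5),cv2.approxPolyDP(k,1.2,True)[:,0].tolist())
```

```text
[191.67 154.76] (array([537.58, 301.6 ]), (91.36276245117188, 63.65091323852539), 14.280115127563477) [[211, 148], [190, 167], [173, 161], [188, 146], [195, 144]]
[197.1  179.27] (array([485.87, 203.15]), (90.36067199707031, 44.147674560546875), -16.87261962890625) [[216, 170], [196, 188], [179, 182], [214, 169]]
```

```bash
python3 -c "
from plant import order
print(order.finish_job())"
```

```text
the job is handed in; nothing more can be done
None
```

I closed the open tub with the loose lid and stacked it on the other blue-lidded tub. The arm's height and contact force showed the feet fully down in the recesses, and the last picture showed the two lids parallel. I let go, raised the arm clear and handed the job in at about 20 s; no verdict came back.

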